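Third hand at the grinder bench: hold the rest plate against the sprung backstop

TASK

Be my third hand while I clamp the grinder's rest plate: pick up the straightedge by its wooden grip, lay it flat on the jig's bed, centred and flush along the plate's near long edge, and push the plate with it squarely against the sprung backstop. Keep pressing with a steady push of about 10 N, so that the backstop's face stands level with the white lines on the bed and is never driven to the end of its travel; finish while still holding the straightedge there and pressing, with nothing but the straightedge touching the plate. Leave the other things on the bench where they are.

Things in the scene. Friction and masses are not known exactly. Their poses are not given: they have to be found in the camera images.
- jig: clamping jig fixed to the bench: oiled dark steel bed 260 (x) x 220 (y) x 15 mm high, origin at the centre of its underside. +x is the pushing direction, towards the backstop; y runs along the backstop. A grey spring housing, 49 mm tall, crosses its far end (x 110 to 128 mm). White lines 3 mm wide lie on the bed just past both ends of the backstop, at x = 79, y = +-98 mm.
- backstop (a joint): travel of the sprung backstop along the jig's +x, in m: 0 at rest, 0.018 at the end. It pushes back with 3.5 N at the start and 0.7 N more per mm (9.8 N at 0.009, its face then level with the white lines). The tool feels some 1 to 4 N more, from plate and straightedge rubbing on the bed.
- backstop_face (a point): the point on the bed plane at the middle of the backstop's face (a steel bar 170 mm long, 25 mm high above the bed); it moves with the backstop, at rest it is at x = 70 mm, y = 0, z = 15 mm of the jig; axes as the jig's.
- plate: the rest plate, loose on the jig's bed, some 10 to 35 mm short of the backstop and a little askew: steel, 60 (x) x 140 (y) x 10 mm, with two dark bolt holes and a slot, about 0.3 kg; origin at the centre of its underside; its +x long edge faces the backstop and its -x long edge is the near edge.
- straightedge: the straightedge, loose on the bench beside the jig: an aluminium bar 44 (x) x 200 (y) x 12 mm, its long edges along y, about 0.3 kg; origin at the centre of its underside. On the middle of its top stands a wooden grip 14 (x) x 70 (y) mm, from 12 to 42 mm above the underside, to be pinched across its 14 mm. The two long edges are alike.
- file: a flat file with a round wooden handle, 240 mm long along x, lying on the bench; origin under its middle (leave alone)
- gclamp: a blue G-clamp lying flat, about 100 by 150 mm, 20 mm high (leave alone)
- oil: a yellow plastic oil bottle, 54 mm across, 130 mm tall, standing upright (leave alone)
- hammer: a hammer lying along its x (leave alone)
- tape: a yellow tape measure, 65 x 30 x 60 mm (leave alone)
- mug: a blue mug, 80 mm across, 95 mm tall (leave alone)
- offcut: a steel offcut, 35 x 60 x 20 mm, on the bench (leave alone)
Not all that is in view belongs to the job. There is more than one size of the straightedge; the one meant has the size given above. Leave any turquoise look-alike of the plate alone.

How it is judged:
At the end, for the whole second after the job is handed in: For the last second: straightedge held within 4 mm of the bed, flush (0.04 rad, 5 mm) and centred (30 mm) on the near edge, pressing it with 5-20 N; plate flat, square (0.03 rad, 4 mm) on the backstop within 35 mm of its middle; backstop in 5-13 mm (7-12.6 N); robot off plate and jig (value of joint backstop between 0.005 and 0.013 m and x of plate in the frame of backstop_face between -0.034 and -0.027 m and y of plate in the frame of backstop_face between -0.035 and 0.035 m and angle between the x axis of plate and the x axis of backstop_face, either way round below 0.03 rad and z of plate in the frame of jig below 0.018 m and angle between plate's own z axis and vertical below 0.04 rad and x of straightedge in the frame of plate between -0.057 and -0.049 m and y of straightedge in the frame of plate between -0.03 and 0.03 m and angle between the x axis of straightedge and the x axis of plate, either way round below 0.04 rad and z of straightedge in the frame of jig below 0.019 m and angle between straightedge's own z axis and vertical below 0.06 rad and contact force between straightedge and plate between 5 and 20 N and contact force between the fingers and straightedge above 3 N and contact force between each of the arm, the fingers and plate below 0.5 N and contact force between each of the arm, the fingers and jig below 0.5 N and linear speed of plate below 0.01 m/s); the arm keeps its last pose, push and grip.
It fails at once if the backstop is driven to the end of its travel (value of joint backstop above 0.0172 m).
It fails at once if another thing on the bench is moved more than 20 mm (distance of any of file, gclamp, oil, hammer, tape, mug, offcut from where it was at the start of the episode above 0.02 m).
It also fails if it takes over 51 s, if anything falls off the work surface, if the arm or the gripper's body presses on something with over 40 N, if the wrist force passes 120 N, or if a joint passes its speed limit or range.

ROBOT

A 6-joint arm with a two-finger parallel gripper is mounted at the origin on the work surface. World frame = base frame: x ahead of the robot, y to its left, z up, the work surface at z = 0. Lengths are in m, angles in rad, forces in N, time in s.
With the tool pointing down it reaches from about 0.3 to 0.775 m from the base axis. Payload 14.6 kg.
Tool frame: the origin (TCP) lies at the very end of the fingers, on their centre line; the grasp point (between the pads) lies 19 mm behind it; z points along the fingers, y is the line along which they close (so a half turn about z gives the same grasp; the last joint's range is limited). The gripper opens to 94 mm and grips with 3 to 60 N. Pads are 16 mm wide; open, the fingers measure 119 mm over their backs; the gripper's body (75 mm by 177 mm) begins 78 mm behind the grasp point.
Start: joints at [1.183, 0.3, 1.521, -0, 1.321, -0.067], TCP at [0.173, 0.522, 0.205] pointing down, gripper open.
Joint ranges: [-3.03, 3.03], [-0.79, 2.21], [0.23, 2.52], [-1.04, 4.18], [0, 3.07], [-2.55, 2.55]. Speed limits (rad/s): [2.22, 2.22, 2.57, 3.14, 3.14, 3.14].

INTERFACE

Orientations are given as [roll, pitch, yaw] about the fixed x, y, z axes, in that order (R = Rz(yaw) Ry(pitch) Rx(roll)).
In Python, from station import ctrl, cams gives the robot as it stands. The module is installed in compiled form; this text tells all that it offers.
- The arm moves only by the tool arm_command, never from a script. Its argument "plan" is a list that holds one entry, the list of rows, each a list of 7 numbers: the shift along the tool's x, y, z in shares of 750 mm (1.0 is 750 mm), then the turn, a rotation vector about the tool's x, y, z in shares of 180 degrees (1.0 is 180 degrees), then the closure, from -1 (fully open) to 1 (shut). A call has 1 to 12 rows; each row is the pose to reach, as a shift and turn from the pose commanded when the call began, along the tool's axes at that moment; what a row does not reach only later rows make up. A row lasts 1/10 s, in which the tool goes at most 50 mm and 8.59 degrees, less where a joint would pass 70% of its speed; a pose out of reach is approached as far as the arm can. Shift and turn numbers lie between -1 and 1, and a call with a number outside is refused. A call with a gripper value outside its range is refused whole. The fingers move at their own pace and stop on an object; "squeeze" is the grip in N (left out, the last holds). Time passes only in rows, so rows that repeat a pose let the fingers close. It gives the time, the measured TCP pose, the force, the opening and the grip force at its end, in the units of the state.
- ctrl.get_obs(): the state, without advancing time (a new reading comes with each control period).
- cams.camera(name): name is "side" or "top" or "wrist"; returns (picture, depth): 420x560x3 uint8, blue, green, red; 420x560 float32, m along the optical axis (not along the pixel's ray), 0 where there is no reading.
- cams.camera_info(name): a dict with "fx", "fy", "cx", "cy" (pixels), "dist_coeffs" ([k1, k2, p1, p2, k3] as OpenCV has them; the pictures are not rectified), "world_to_cam" (4x4, takes a point from world to camera coordinates). Camera axes: x right, y down, z forward; pixel columns grow to the right and rows downward; lengths in m; the calibration is good to about 2 mm. A picture is of the moment at which its call begins: read the wrist's pose just before it. camera_info takes no time and is no camera call; for the wrist camera it gives the pose at the moment of the call.
- ctrl.hand_in(): hands the job in; it is judged then, once.
The state is a dict: "time_s": time; "qpos": joint angles; "joint_vel": joint speeds; "tau": joint torques, N m; "ee_pos": TCP position; "eef_rot": TCP orientation; "force": force on the tool from outside, world axes, zero at the start; "moment": the same for the moment, N m; "grip_width": finger opening in m; "grip_force": force on a finger pad.
Only numpy, scipy, OpenCV 4.12 (cv2) and the standard library are available. Lean on these libraries where they do the work, as an engineer would, in place of code of your own. Each camera call takes 0.05 s, during which the arm holds its last target. There are 200 camera calls.

## Working session

There is one attempt and no reset: what is moved stays moved. The work goes in short steps, Python scripts to look and compute and a tool call to move; the robot and the scene stay as the last step left them, time stands still between calls to the robot, and variables do not carry over. Pictures are saved under pics/ and viewed, at most 10 in all, crops included, and the job is handed in when it is done.

Besides the shell and the picture viewer there is one more tool, called as a command line: name --argument value ..., lists and objects as JSON in quotes. arm_command: Moves the arm, as the interface text tells. Its arguments: {"type":"object","properties":{"plan":{"type":"array"},"squeeze":{"type":"number"}},"required":["plan"]}

```bash
mkdir -p pics; cat > h.py <<'E'
import numpy as np, cv2
from station import ctrl, cams
def snap(n,tag):
    info=cams.camera_info(n); im,d=cams.camera(n)
    cv2.imwrite(f'pics/{tag}.png',im); np.savez(f'pics/{tag}.npz',im=im,d=d,**{k:np.array(v) for k,v in info.items()})
    return im,d,info
def load(tag): return np.load(f'pics/{tag}.npz')
def ray(z,uv):
    K=np.array([[z['fx'],0,z['cx']],[0,z['fy'],z['cy']],[0,0,1]],float)
    p=cv2.undistortPoints(np.array(uv,float).reshape(-1,1,2),K,z['dist_coeffs'].astype(float)).reshape(-1,2)
    return np.c_[p,np.ones(len(p))]
def onplane(z,uv,h):
    "pixels -> world points on plane z=h"
    r=ray(z,uv); T=np.linalg.inv(z['world_to_cam']); d=r@T[:3,:3].T; c=T[:3,3]
    return c+d*((h-c[2])/d[:,2])[:,None]
def proj(z,P):
    K=np.array([[z['fx'],0,z['cx']],[0,z['fy'],z['cy']],[0,0,1]],float);T=z['world_to_cam']
    return cv2.projectPoints(np.array(P,float),cv2.Rodrigues(T[:3,:3])[0],T[:3,3],K,z['dist_coeffs'].astype(float))[0].reshape(-1,2)
E
python3 - <<'E'
from h import *
snap('top','top0');snap('side','side0')
for t in('top0','side0'):
    T=np.linalg.inv(load(t)['world_to_cam']);print(T.round(3))
o=ctrl.get_obs();print(o['time_s'],o['ee_pos'],o['eef_rot'],o['force'])
E
```

```text
[[ 0.018 -0.973  0.232  0.283]
 [-1.    -0.018  0.002 -0.008]
 [ 0.003 -0.232 -0.973  1.051]
 [ 0.     0.     0.     1.   ]]
[[ 0.983 -0.144  0.115  0.392]
 [-0.184 -0.72   0.67  -0.843]
 [-0.014 -0.679 -0.734  1.004]
 [ 0.     0.     0.     1.   ]]
0.1 [0.17334374 0.5217277  0.20494073] [-3.14056207e+00 -5.11731301e-05  2.82082915e+00] [-0.53734093  0.45901031  0.43511163]
```

View pics/top0.png

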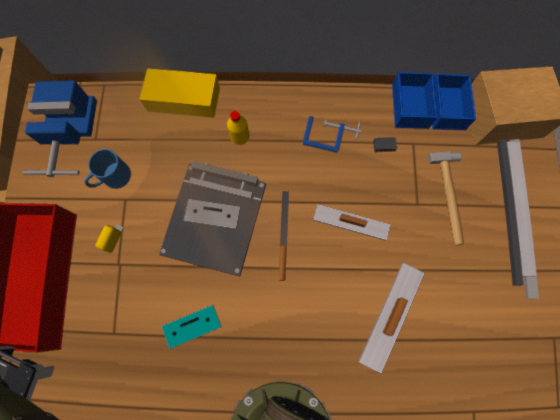

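View pics/side0.png

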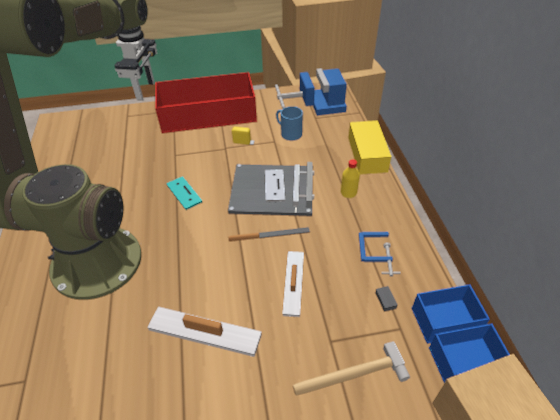

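Top view: the jig is at about (213,220), with the plate at (212,213) and the backstop at the upper end. There are two straightedges, at (352,222) and (392,318). I'll enlarge the first straightedge and the jig.

```bash
python3 - <<'E'
from h import *
z=load('top0')
c=z['im'][150:285,150:400]; cv2.imwrite('pics/crop0.png',cv2.resize(c,None,fx=3.2,fy=3.2,interpolation=cv2.INTER_CUBIC))
for q in([(317,206),(390,221),(387,238),(313,222)],[(405,265),(423,271),(380,371),(361,362)]):
    P=onplane(z,q,.012);print(P.round(3).tolist(),[np.linalg.norm(P[i]-P[i-1]).round(3) for i in range(4)])
E
```

```text
[[0.57, -0.087, 0.012], [0.532, -0.281, 0.012], [0.486, -0.271, 0.012], [0.526, -0.076, 0.012]] [np.float64(0.045), np.float64(0.198), np.float64(0.047), np.float64(0.199)]
[[0.416, -0.316, 0.012], [0.401, -0.363, 0.012], [0.152, -0.244, 0.012], [0.173, -0.197, 0.012]] [np.float64(0.27), np.float64(0.049), np.float64(0.276), np.float64(0.052)]
```

View pics/crop0.png

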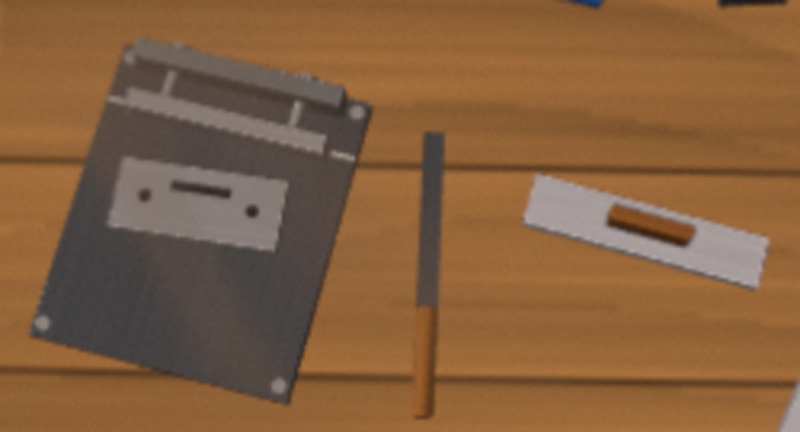

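Crop: the straightedge corners are (537,176), (768,239), (757,288) and (524,224). The plate corners are (122,157), (287,182), (276,250) and (108,226). The jig corners are (30,335), (290,404) and (371,105), and the white lines are at (117,100) and (342,156). The smaller straightedge, 200 mm long, is the right one.

```bash
cat >> h.py <<'E'
def fit2(model,P):
    model=np.array(model,float);P=np.array(P)[:,:2];a=model-model.mean(0);b=P-P.mean(0)
    th=np.arctan2((a[:,0]*b[:,1]-a[:,1]*b[:,0]).sum(),(a*b).sum());R=np.array([[np.cos(th),-np.sin(th)],[np.sin(th),np.cos(th)]])
    t=P.mean(0)-R@model.mean(0);return t,th,np.linalg.norm(model@R.T+t-P,axis=1)
E
python3 - <<'E'
from h import *
z=load('top0')
f=lambda q:(np.array(q)+.5)/3.2-.5+150
print('jig',fit2([(-.13,.11),(-.13,-.11),(.13,-.11),(.079,.098),(.079,-.098)],onplane(z,f([(30,335),(290,404),(371,105),(117,100),(342,156)]),.015)))
print('plate',fit2([(.03,.07),(.03,-.07),(-.03,-.07),(-.03,.07)],onplane(z,f([(122,157),(287,182),(276,250),(108,226)]),.025)))
print('se',fit2([(.022,.1),(.022,-.1),(-.022,-.1),(-.022,.1)],onplane(z,f([(537,176),(768,239),(757,288),(524,224)]),.012)))
print('grip',fit2([(.007,.035),(.007,-.035),(-.007,-.035),(-.007,.035)],onplane(z,f([(613,204),(694,224),(690,245),(608,226)]),.042)))
E
```

```text
jig (array([0.53256353, 0.18756621]), np.float64(-0.22919491372787273), array([0.00124286, 0.00126052, 0.00208137, 0.00223888, 0.00013182]))
plate (array([0.54173677, 0.1902635 ]), np.float64(-0.1288843606007669), array([0.00021736, 0.00154185, 0.00112461, 0.00065677]))
se (array([ 0.52786336, -0.17856873]), np.float64(-0.2571055989458076), array([0.00116549, 0.00120192, 0.00113269, 0.00125244]))
grip (array([ 0.52650366, -0.17764418]), np.float64(-0.22367150053080256), array([0.00282456, 0.00243329, 0.00230346, 0.00275364]))
```

```bash
cat >> h.py <<'E'
from scipy.spatial.transform import Rotation as Ro
def go(xyz,yaw,frm=None):
    o=ctrl.get_obs();p,r=(o['ee_pos'],o['eef_rot']) if frm is None else frm
    R=Ro.from_euler('xyz',r);T=Ro.from_euler('xyz',[np.pi,0,yaw])
    print('shift mm',(R.inv().apply(np.array(xyz)-p)*1000).round(1),'rot',(R.inv()*T).as_rotvec().round(4))
E
python3 - <<'E'
from h import *
go([.528,-.178,.2],1.32)
go([.50,-.178,.25],1.32)
T=np.linalg.inv(cams.camera_info('wrist')['world_to_cam']);o=ctrl.get_obs();R=Ro.from_euler('xyz',o['eef_rot']).as_matrix()
print(R.T@T[:3,:3],R.T@(T[:3,3]-o['ee_pos']))
E
```

```text
shift mm [-557.2 -552.2    5.5] rot [-9.0000e-04  7.0000e-04  1.5008e+00]
shift mm [-530.6 -561.1  -44.5] rot [-9.0000e-04  7.0000e-04  1.5008e+00]
[[-6.22783600e-04 -9.72117159e-01 -2.34494863e-01]
 [ 9.99999152e-01 -8.73595511e-04  9.65710342e-04]
 [-1.14363725e-03 -2.34494063e-01  9.72116879e-01]] [ 0.06759015  0.00065737 -0.17899768]
```

Careful with the scale: shifts go in shares of 750 mm and turns go in shares of 180 degrees. That gives: -440 mm is -0.5867, -436 mm is -0.5813, 1.32 rad is 0.4202.

arm_command --plan '[[[-0.06,-0.06,-0.0267,0,0,0.0382,-1],[-0.12,-0.12,-0.06,0,0,0.0764,-1],[-0.1667,-0.1667,-0.06,0,0,0.1146,-1],[-0.2133,-0.2133,-0.06,0,0,0.1528,-1],[-0.26,-0.26,-0.06,0,0,0.191,-1],[-0.3067,-0.3067,-0.06,0,0,0.2292,-1],[-0.3533,-0.3533,-0.06,0,0,0.2674,-1],[-0.4,-0.4,-0.06,0,0,0.3056,-1],[-0.4467,-0.4467,-0.06,0,0,0.3438,-1],[-0.4933,-0.4933,-0.06,0,0,0.382,-1],[-0.54,-0.5373,-0.06,0,0,0.4202,-1],[-0.5867,-0.5813,-0.06,0,0,0.452,-1]]]'

```text
time_s: 1.3
ee_pos: [0.4418, -0.0101, 0.2505]
eef_rot: [3.141, -0.0, 1.396]
force: [0.9, 0.7, -0.3]
grip_width: 0.0939
grip_force: 0.0
```

```bash
python3 - <<'E'
from h import *
go([.528,-.178,.2],1.32)
print(ctrl.get_obs()['time_s'])
E
```

```text
shift mm [-150.3  114.1   50.5] rot [ 0.0002 -0.0001  0.0757]
1.3
```

Scaled: -150 mm is -0.2, 114 mm is 0.152, 0.075 rad is 0.0239.

arm_command --plan '[[[-0.0467,0.0373,0.016,0,0,0.0095,-1],[-0.1,0.076,0.0333,0,0,0.0239,-1],[-0.1533,0.1147,0.0507,0,0,0.0239,-1],[-0.2,0.152,0.0667,0,0,0.0239,-1],[-0.2,0.152,0.0667,0,0,0.0239,-1],[-0.2,0.152,0.0667,0,0,0.0239,-1]]]'

```text
time_s: 1.9
ee_pos: [0.5281, -0.1754, 0.1994]
eef_rot: [-3.139, -0.0, 1.325]
force: [0.3, 0.4, -0.4]
grip_width: 0.0939
grip_force: 0.0
```

```bash
python3 - <<'E'
from h import *
im,d,i=snap('wrist','w1')
o=ctrl.get_obs();print(o['time_s'],o['ee_pos'],o['eef_rot'],i['fx'])
E
```

```text
1.95 [ 0.52814917 -0.17468778  0.20027457] [-3.14089669e+00 -2.25079401e-04  1.32565439e+00] 344.9214447043513
```

View pics/w1.png

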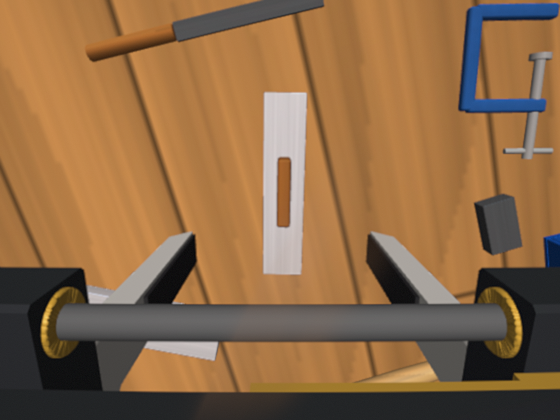

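The wrist view shows the straightedge corners at (264,93), (306,93), (301,274) and (263,273). The grip top spans (278..291, 157..227).

```bash
python3 - <<'E'
from h import *
z=load('w1')
# image up = +y SE, right = +x
print(fit2([(-.022,.1),(.022,.1),(.022,-.1),(-.022,-.1)],onplane(z,[(263.5,92.5),(306,92.5),(301.5,274),(263,274)],.012)))
print(fit2([(-.007,.035),(.007,.035),(.007,-.035),(-.007,-.035)],onplane(z,[(278,157),(291,157),(290.5,227),(278,226.5)],.042)))
E
```

```text
(array([ 0.53000575, -0.17750134]), np.float64(-0.25832716545699713), array([0.00088259, 0.00043524, 0.00076382, 0.00028812]))
(array([ 0.53116623, -0.17602966]), np.float64(-0.24887666457685506), array([0.00074239, 0.00079697, 0.00085371, 0.00066548]))
```

```bash
python3 - <<'E'
from h import *
go([.530,-.177,.017],1.314)
E
```

```text
shift mm [ -1.8   2.5 183.3] rot [-0.0007 -0.0002  0.0117]
```

Scaled: 183 mm is 0.244, 2.5 mm is 0.0033, 0.012 rad is 0.0038.

arm_command --plan '[[[-0.0027,0.0033,0.0533,0,0,0.0038,-1],[-0.0027,0.0033,0.1067,0,0,0.0038,-0.5],[-0.0027,0.0033,0.1533,0,0,0.0038,-0.3],[-0.0027,0.0033,0.1933,0,0,0.0038,-0.3],[-0.0027,0.0033,0.22,0,0,0.0038,-0.3],[-0.0027,0.0033,0.236,0,0,0.0038,-0.3],[-0.0027,0.0033,0.244,0,0,0.0038,-0.3],[-0.0027,0.0033,0.244,0,0,0.0038,-0.3],[-0.0027,0.0033,0.244,0,0,0.0038,-0.3]]]'

```text
time_s: 2.85
ee_pos: [0.5309, -0.1776, 0.0186]
eef_rot: [3.14, 0.0, 1.314]
force: [-0.1, -0.6, 0.2]
grip_width: 0.0612
grip_force: 0.0
```

arm_command --plan '[[[0,0,0,0,0,0,1],[0,0,0,0,0,0,1],[0,0,0,0,0,0,1],[0,0,0,0,0,0,1],[0,0,0,0,0,0,1],[0,0,0,0,0,0,1],[0,0,0,0,0,0,1],[0,0,0,0,0,0,1]]]' --squeeze 45

```text
time_s: 3.65
ee_pos: [0.5303, -0.1776, 0.0174]
eef_rot: [-3.141, -0.0, 1.314]
force: [-0.5, -0.6, 1.1]
grip_width: 0.0134
grip_force: 45.0
```

```bash
python3 - <<'E'
from h import *
go([.4575,.209,.137],1.342)
E
```

```text
shift mm [ 355.4 -168.7 -119.6] rot [-0.0002 -0.     -0.0282]
```

Scaled: 330 mm is 0.44, 295 mm is 0.3933, -0.028 rad is -0.0089.

arm_command --plan '[[[0,0,-0.0267,0,0,0,1],[0,0,-0.08,0,0,0,1],[0,0,-0.1333,0,0,0,1],[0.0267,-0.0133,-0.16,0,0,-0.0032,1],[0.0733,-0.036,-0.16,0,0,-0.0089,1],[0.1267,-0.0613,-0.16,0,0,-0.0089,1],[0.18,-0.0867,-0.16,0,0,-0.0089,1],[0.2333,-0.112,-0.16,0,0,-0.0089,1],[0.2867,-0.1373,-0.16,0,0,-0.0089,1],[0.34,-0.1627,-0.16,0,0,-0.0089,1],[0.3933,-0.188,-0.16,0,0,-0.0089,1],[0.44,-0.2093,-0.16,0,0,-0.0089,1]]]'

```text
time_s: 4.85
ee_pos: [0.4615, 0.1834, 0.1373]
eef_rot: [-3.141, 0.0, 1.342]
force: [0.8, -0.6, -2.7]
grip_width: 0.0134
grip_force: 45.0
```

Scaled: 25 mm is 0.0333, 15 mm is 0.02.

arm_command --plan '[[[0.02,-0.0093,0,0,0,0,1],[0.0333,-0.0147,0,0,0,0,1],[0.0333,-0.0147,0,0,0,0,1],[0.0333,-0.0147,0,0,0,0,1],[0.0333,-0.0147,0,0,0,0,1]]]'

```text
time_s: 5.35
ee_pos: [0.4576, 0.2073, 0.1374]
eef_rot: [-3.141, 0.0, 1.341]
force: [0.3, -0.7, -3.8]
grip_width: 0.0137
grip_force: 45.0
```

```bash
python3 - <<'E'
from h import *
im,d,i=snap('wrist','w2')
cv2.imwrite('pics/w2b.png',cv2.resize(im[:300],None,fx=1.42,fy=1.42,interpolation=cv2.INTER_CUBIC))
snap('top','top2')
o=ctrl.get_obs();print(o['time_s'],o['ee_pos'],o['eef_rot'],o['force'],o['grip_width'])
E
```

```text
5.45 [0.45759844 0.20751098 0.13743845] [-3.14158056e+00  7.14668379e-05  1.34061366e+00] [ 0.62130427 -0.42571738 -2.84021782] 0.013320037552326648
```

View pics/w2b.png

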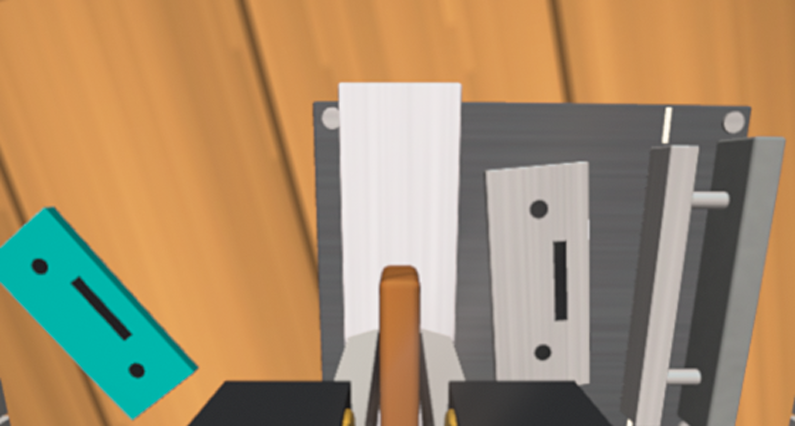

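Wrist view (enlarged ×1.42): the jig corners are (314,102) and (750,107), the line top is (669,108), and the foot of the backstop face runs from (652,148) to (622,425). The plate corners are (486,170), (586,162) and (589,383). The bar edges are x = 339 and 461 at row 83.

```bash
python3 - <<'E'
from h import *
z=load('w2');g=lambda q:(np.array(q,float)+.5)/1.42-.5
J=fit2([(-.13,.11),(.13,.11),(.07,.085)],onplane(z,g([(314,102),(750,107),(652,148)]),.015));print('jig',J)
L=onplane(z,g([(652,148),(622,425)]),.015);v=L[1]-L[0];print('face dir yaw',np.arctan2(v[1],v[0])+np.pi/2)
L=onplane(z,g([(314,102),(324,378)]),.015);v=L[1]-L[0];print('bed left edge yaw',np.arctan2(v[1],v[0])+np.pi/2)
print('plate',fit2([(-.03,.07),(.03,.07),(.03,-.07)],onplane(z,g([(486,170),(586,162),(589,383)]),.025)))
B=onplane(z,g([(339,83),(461,83),(457,330)]),.132);v=B[2]-B[1];print('bar end mid',(B[0]+B[1])/2,np.linalg.norm(B[0]-B[1]),np.arctan2(v[1],v[0])+np.pi/2)
P=B[:2].mean(0)[:2];o=ctrl.get_obs();print('along-bar from TCP',np.array([np.cos(1.341),np.sin(1.341)])@(P-o['ee_pos'][:2]))
E
```

```text
jig (array([0.53439812, 0.18790554]), np.float64(-0.23415782819210101), array([0.00093572, 0.002422  , 0.00150174]))
face dir yaw -0.22406695248602126
bed left edge yaw -0.2319971673733232
plate (array([0.54197568, 0.19119229]), np.float64(-0.13563699909331103), array([0.00098542, 0.00127183, 0.00081442]))
bar end mid [0.48060616 0.30417468 0.132     ] 0.04306082011007298 -0.21986668910381746
along-bar from TCP 0.09936335886362843
```

Scaled: 105 mm is 0.14, 104 mm is 0.1387.

arm_command --plan '[[[0.0013,0,0.04,0,0,0,1],[0.004,0,0.08,0,0,0,1],[0.004,0,0.1067,0,0,0,1],[0.004,0,0.1227,0,0,0,1],[0.004,0,0.132,0,0,0,1],[0.004,0,0.136,0,0,0,1],[0.004,0,0.1387,0,0,0,1],[0.004,0,0.14,0,0,0,1],[0.004,0,0.14,0,0,0,1],[0.004,0,0.14,0,0,0,1]]]'

```text
time_s: 6.45
ee_pos: [0.4582, 0.2113, 0.0329]
eef_rot: [3.141, -0.0, 1.342]
force: [-0.1, 0.1, -4.1]
grip_width: 0.0137
grip_force: 45.0
```

arm_command --plan '[[[0,0.0027,0.0007,0,0,0,1],[0,0.008,0.0009,0,0,0,1],[0,0.0133,0.0009,0,0,0,1],[0,0.0187,0.0009,0,0,0,1],[0,0.024,0.0009,0,0,0,1],[0,0.028,0.0009,0,0,0,1],[0,0.032,0.0009,0,0,0,1],[0,0.036,0.0009,0,0,0,1],[0,0.04,0.0009,0,0,0,1],[0,0.044,0.0009,0,0,0,1],[0,0.048,0.0009,0,0,0,1],[0,0.0507,0.0009,0,0,0,1]]]'

```text
time_s: 7.65
ee_pos: [0.4956, 0.2028, 0.0324]
eef_rot: [3.141, -0.001, 1.342]
force: [-3.0, 1.1, 6.8]
grip_width: 0.0134
grip_force: 45.0
```

Scaled: 24 mm is 0.032, 23 mm is 0.0307.

arm_command --plan '[[[0,0.004,-0.0005,0,0,0,1],[0,0.008,-0.0005,0,0,0,1],[0,0.012,-0.0005,0,0,0,1],[0,0.016,-0.0005,0,0,0,1],[0,0.02,-0.0005,0,0,0,1],[0,0.024,-0.0005,0,0,0,1],[0,0.0267,-0.0005,0,0,0,1],[0,0.0293,-0.0005,0,0,0,1],[0,0.0307,-0.0005,0,0,0,1],[0,0.032,-0.0005,0,0,0,1],[0,0.032,-0.0005,0,0,0,1],[0,0.032,-0.0005,0,0,0,1]]]'

```text
time_s: 8.85
ee_pos: [0.5188, 0.1972, 0.0324]
eef_rot: [3.141, -0.0, 1.342]
force: [-1.0, -0.7, 5.3]
grip_width: 0.0138
grip_force: 45.0
```

```bash
python3 - <<'E'
from h import *
im,d,i=snap('wrist','w3')
cv2.imwrite('pics/w3b.png',cv2.resize(im[:300],None,fx=1.42,fy=1.42,interpolation=cv2.INTER_CUBIC))
o=ctrl.get_obs();print(o['time_s'],o['ee_pos'],o['eef_rot'],o['force'],o['moment'],o['grip_width'])
E
```

```text
8.9 [0.51884406 0.19715296 0.03243001] [ 3.14081629e+00 -3.50628721e-04  1.34179584e+00] [-0.79403807  0.97514579  5.79482027] [-0.02397778  0.36774166  0.00708335] 0.01397956260112153
```

View pics/w3b.png

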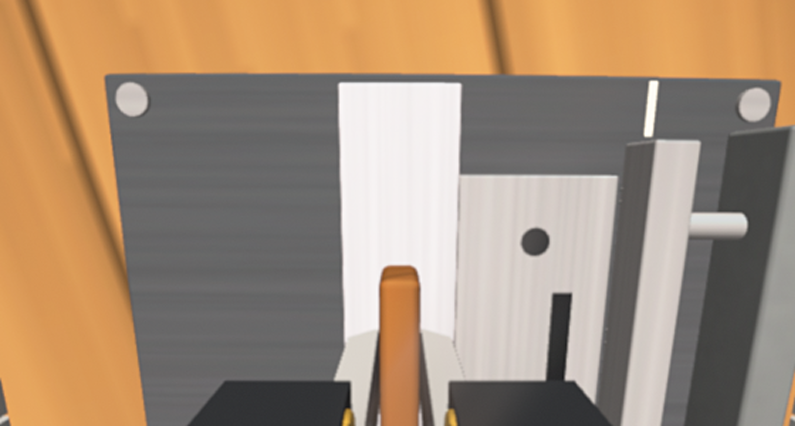

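The plate is now flush against the bar, with its front edge running from (617,177) to (600,400). The backstop foot runs from (626,146) to (604,400), so the gap is a few mm. Bed corners are at (107,75) and (780,82).

```bash
python3 - <<'E'
from h import *
z=load('w3');g=lambda q:(np.array(q,float)+.5)/1.42-.5
A=onplane(z,g([(107,75),(780,82)]),.015);v=A[1]-A[0];print('far side yaw',np.arctan2(v[1],v[0]))
L=onplane(z,g([(107,75),(146,420)]),.015);v=L[1]-L[0];print('bed left edge yaw',np.arctan2(v[1],v[0])+np.pi/2)
F=onplane(z,g([(626,146)]),.015);W=onplane(z,g([(649.5,136)]),.015)
B=onplane(z,g([(461,84)]),.027); P=onplane(z,g([(617,177),(459,175)]),.025)
e=np.array([np.cos(-.23),np.sin(-.23),0]);print('x along jig from bed corner: face,line,bar edge,plate',[((q-A[0])@e).round(4)-.13 for q in (F[0],W[0],B[0],P[0],P[1])])
o=ctrl.get_obs();print('tcp',(o['ee_pos']-A[0])@e-.13)
E
```

```text
far side yaw -0.23698114355252173
bed left edge yaw -0.24357082878810643
x along jig from bed corner: face,line,bar edge,plate [np.float64(0.06839999999999999), np.float64(0.07730000000000001), np.float64(0.0022000000000000075), np.float64(0.061700000000000005), np.float64(0.002599999999999991)]
tcp -0.01957158927722498
```

Scaled: 9 mm is 0.012, 8 mm is 0.0107, 0.005 rad is 0.0016.

arm_command --plan '[[[0,0.0013,-0.0003,0,0,0.0016,1],[0,0.004,-0.0004,0,0,0.0016,1],[0,0.0067,-0.0004,0,0,0.0016,1],[0,0.008,-0.0004,0,0,0.0016,1],[0,0.0093,-0.0004,0,0,0.0016,1],[0,0.0107,-0.0004,0,0,0.0016,1],[0,0.012,-0.0004,0,0,0.0016,1],[0,0.012,-0.0004,0,0,0.0016,1],[0,0.012,-0.0004,0,0,0.0016,1]]]'

```text
time_s: 9.8
ee_pos: [0.5265, 0.1952, 0.0324]
eef_rot: [-3.14, 0.0, 1.337]
force: [-9.2, 2.7, 9.1]
grip_width: 0.0136
grip_force: 45.0
```

```bash
python3 - <<'E'
from h import *
snap('wrist','w4')
F=[]
for _ in range(4):
    cams.camera('top');o=ctrl.get_obs();F.append(o['force'])
F=np.mean(F,0);print(o['time_s'],o['ee_pos'],o['eef_rot'],F,'push',-(F@[np.cos(.235),-np.sin(.235),0]),o['moment'])
E
```

```text
10.05 [0.5265383  0.19524271 0.03245134] [-3.13982993e+00  4.15376231e-04  1.33689211e+00] [-9.0837881   1.4956132   8.59956004] push 9.182357244658219 [ 0.33361161  1.74386336 -0.09201544]
```

```bash
python3 - <<'E'
from h import *
im=load('w4')['im'];cv2.imwrite('pics/w4b.png',cv2.resize(im[40:220,290:540],None,fx=3.2,fy=3.2,interpolation=cv2.INTER_CUBIC))
E
```

```text
(no output)
```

View pics/w4b.png

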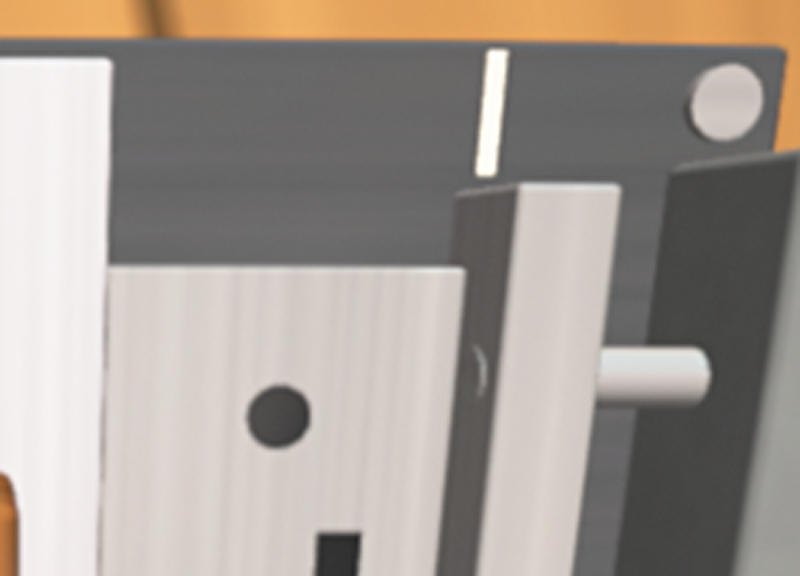

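The backstop foot is at (455,193) and the line is at about x = 484.5 on that row. At about 7 px/mm, the backstop has roughly 4.3 mm left to go.

Scaled: 4.6 mm is 0.0061, 2.4 mm is 0.0032.

arm_command --plan '[[[0,0.0011,-0.0003,0,0,0,1],[0,0.0021,-0.0005,0,0,0,1],[0,0.0032,-0.0005,0,0,0,1],[0,0.0043,-0.0005,0,0,0,1],[0,0.0053,-0.0005,0,0,0,1],[0,0.0061,-0.0005,0,0,0,1],[0,0.0061,-0.0005,0,0,0,1],[0,0.0061,-0.0005,0,0,0,1],[0,0.0061,-0.0005,0,0,0,1]]]'

```text
time_s: 10.95
ee_pos: [0.5304, 0.1943, 0.0325]
eef_rot: [-3.138, 0.001, 1.337]
force: [-10.9, 2.6, 8.2]
grip_width: 0.0134
grip_force: 45.0
```

```bash
python3 - <<'E'
from h import *
im,_,_=snap('wrist','w5');cv2.imwrite('pics/w5b.png',cv2.resize(im[40:220,290:540],None,fx=3.2,fy=3.2,interpolation=cv2.INTER_CUBIC))
F=[]
for _ in range(4):
    cams.camera('top');o=ctrl.get_obs();F.append(o['force'])
F=np.mean(F,0);print(o['time_s'],o['ee_pos'],o['eef_rot'],F,'push',-(F@[np.cos(.235),-np.sin(.235),0]),o['moment'],o['grip_width'],o['grip_force'])
E
```

```text
11.2 [0.53038136 0.19427654 0.03247799] [-3.13832622e+00  8.11073559e-04  1.33695251e+00] [-11.09989794   2.87015536   7.70534253] push 11.463105478447556 [0.53443979 2.21352176 0.02164244] 0.013166598357075399 44.99949753284454
```

View pics/w5b.png

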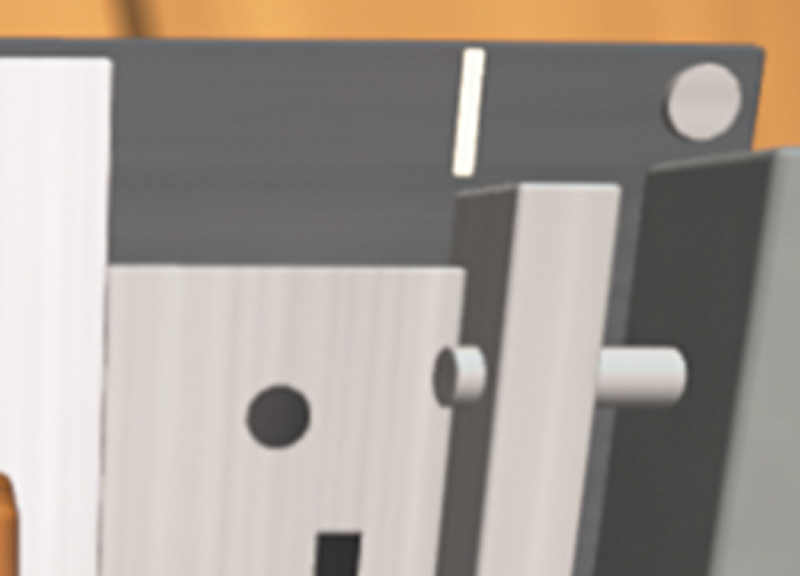

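The face foot is at (455,193) and the line is at about x = 461, so it is about 1 mm short. The plate sits flush against both the bar and the backstop.

Scaled: 1 mm is 0.0013, 0.5 mm is 0.0007.

arm_command --plan '[[[0,0.0007,0,0,0,0,1],[0,0.0013,0,0,0,0,1],[0,0.0013,0,0,0,0,1],[0,0.0013,0,0,0,0,1],[0,0.0013,0,0,0,0,1],[0,0.0013,0,0,0,0,1],[0,0.0013,0,0,0,0,1],[0,0.0013,0,0,0,0,1]]]'

```text
time_s: 12.0
ee_pos: [0.5312, 0.1941, 0.0325]
eef_rot: [-3.138, 0.001, 1.337]
force: [-12.0, 3.2, 8.9]
grip_width: 0.0137
grip_force: 45.0
```

```bash
python3 - <<'E'
from h import *
im,_,_=snap('wrist','w6');s,_,_=snap('side','side6')
a=cv2.resize(im[40:220,290:540],None,fx=1.6,fy=1.6,interpolation=cv2.INTER_CUBIC)
b=cv2.resize(s[145:235,215:340],(400,288),interpolation=cv2.INTER_CUBIC)
cv2.imwrite('pics/w6b.png',np.hstack([a,b]))
F=[]
for _ in range(4):
    cams.camera('top');o=ctrl.get_obs();F.append(o['force'])
F=np.mean(F,0);print(o['time_s'],o['ee_pos'],o['eef_rot'],F,'push',-(F@[np.cos(.235),-np.sin(.235),0]))
E
```

```text
12.3 [0.53124709 0.19406653 0.0324892 ] [-3.13805776e+00  8.95591280e-04  1.33694904e+00] [-12.70852881   2.84585028   8.31918849] push 13.02186280280056
```

View pics/w6b.png

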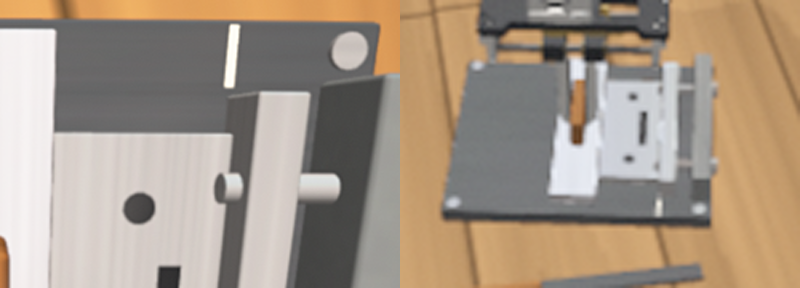

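The face is level with the white line at (229,95). In the side view the plate is flush with the bar and square on the backstop. The push at the tool is about 13 N, which is the 9.8 N spring plus friction. I'm handing in.

```bash
python3 -c "
from station import ctrl
print(ctrl.hand_in())"
```

```text
the job is handed in; nothing more can be done
None
```

I handed the job in with the straightedge still gripped and pressing the plate square on the backstop, its face level with the white lines; the tool read about 13 N (about 10 N spring plus bed friction), and no verdict was returned.

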